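Walk the baker's scale home into its parking frame and bolt it in

TASK

Put the heavy baker's scale away: walk it forward between the two cheeks of its parking frame with short alternating pushes on its two near corners, keeping it roughly square and keeping off its display and weighing plate, until it bears gently but squarely on both buffers of the stop. Push gently, never ramming it, neither when it wedges between the cheeks nor at the stop. Then shoot the frame's bolt fully across behind it, let go, and leave everything else on the worktop where it stands.

Things in the scene. Friction and masses are not known exactly. Their poses are not given: they have to be found in the camera images.
- scale: Baker's scale, white flat box 190 deep (x) by 240 wide (y), walls 6 to 56 mm above the worktop, about 2 kg on four smooth glide feet (slides at about 3 to 6 N; more if also pressed down). Origin: centre of its underside, on the worktop; +x points forward, into the frame; its near face, towards the robot, is at x = -95. It starts 75 to 90 mm short of home, up to 6 mm off sideways, up to 0.1 rad askew.
- corner_left (a point): Where to push on the left: on the scale's near face at y = 95 mm, 31 mm above the worktop, middle of the free strip from y = 65 to 120. Axes: the scale's. Pushed at one corner only, the scale turns until it wedges between the cheeks and the force climbs; a push on the other corner frees it.
- corner_right (a point): The same point on the right, at y = -95 mm.
- display: The scale's fragile black display, jutting 22 mm out of the middle of its near face (x -117 to -95, y -65 to 65, z 13 to 49 mm). Its origin and axes are the scale's. Do not push it: push only on the strips of the near face beside it.
- plate: The sensitive steel weighing plate, part of the scale, flat on its top (165 x 215 mm, top 66 mm above the worktop). Its origin and axes are the scale's. Must not be pressed or dragged.
- frame: Fixed aluminium frame: two smooth cheeks 40 mm high, 10 thick, straight from x = 50 to 110 mm, inner faces at y = +-123 (3 mm play either side of the scale), mouths flared out at 30 degrees from x = 50 down to 22. Origin: on the worktop, where the scale's origin lies when it touches the stop at the stop's nearest setting, axes then alike: +x is the way in, +y left.
- dock: Fixed stop behind the cheeks: white board 60 mm high at x = 135 to 149 with a rigid bar and two smooth black buffers (y = +-90, z 16 to 42 mm, give 1 to 3 mm) for the scale's far face. Origin, axes: the frame's. The bar is screw-set and differs each time: home is where the scale's origin lies 0 to 12 mm beyond the frame's; no pose tells it, find it by feel.
- bolt (a joint): Steel bolt at the frame's near left end: 0 = drawn back (the start), 0.05 m = fully across, where it stops. Slides straight to the frame's -y with about 2.5 N of friction; its bar (12 mm thick, centred at frame x = -106, 15 to 29 mm high) passes behind the scale's near left corner and clears only a scale that is home.
- bolt_knob (a point): Top centre of the bolt's black upright knob, an 18 mm round post from 29 to 72 mm above the worktop; it goes with the bolt from frame (-106, 230) to (-106, 180) mm. Push or pinch it; its outer (+y) side is free for 50 mm.
- mill: Bystander: dark wooden pepper mill, 56 mm across, 178 mm high, right of the frame. Origin under its centre.
- oil: Bystander: green glass oil bottle, 62 mm across, 200 mm high, left of the frame. Origin under its centre.
- mug: Bystander: blue mug, 80 mm across, 90 mm high, right of the frame. Origin under its centre.
- ramekin: Bystander: white ramekin, 84 mm across, 42 mm high, close to the right cheek. Origin under its centre.
- jar: Bystander: amber jar, 72 mm across, 100 mm high, left of the frame. Origin under its centre.
- tin: Bystander: red tin, 74 mm across, 70 mm high, left of the bolt. Origin under its centre.
- spoon: Bystander: wooden spoon, 240 mm long, lying flat right of the scale. Origin under its middle, handle to -x.

How it is judged (in metres and radians):
On the way, in this order (a step that is already met when the one before it is completed fails the run):
1. the scale's front is between the cheeks: its origin less than 40 mm short of the frame's, within 12 mm sideways (x of scale in the frame of frame above -0.04 m and y of scale in the frame of frame between -0.012 and 0.012 m), for 0.05 s.
2. the scale is pressed home on the stop, with at least 2 N for 0.15 s, within 0.03 rad of square (x of scale in the frame of frame above -0.003 m and y of scale in the frame of frame between -0.006 and 0.006 m and angle between the x axis of scale and the x axis of frame, either way round below 0.03 rad and contact force between scale and dock above 2 N), for 0.15 s.
3. the bolt is across (more than 40 of its 50 mm) (x of scale in the frame of frame above -0.003 m and y of scale in the frame of frame between -0.006 and 0.006 m and angle between the x axis of scale and the x axis of frame, either way round below 0.03 rad and value of joint bolt above 0.04 m), for 0.1 s.
At the end, for the whole second after the job is handed in: The scale stands flat and still, home between the cheeks (origin no more than 3 mm short of the frame's origin, within 6 mm sideways, within 0.03 rad of square), after having been pressed on the stop, and the bolt is more than 40 mm across (all of step 3 and linear speed of scale below 0.01 m/s and angle between scale's own z axis and vertical below 0.03 rad); the robot touches nothing.
It fails at once if the scale is pushed, or bears on the stop, with more than 35 N (contact force between any of the fingers, the arm and scale above 35 N or contact force between scale and dock above 35 N).
It fails at once if the display or the weighing plate is pressed (more than 2 N) (contact force between any of the fingers, the arm and display above 2 N or contact force between any of the fingers, the arm and plate above 2 N).
It fails at once if the scale goes more than 0.3 rad askew of the frame, or is tipped by more than 0.1 rad (angle between the x axis of scale and the x axis of frame, either way round above 0.3 rad or angle between scale's own z axis and vertical above 0.1 rad).
It fails at once if a bystander is moved more than 30 mm (distance of any of mill, oil, mug, ramekin, jar, tin, spoon from where it was at the start of the episode above 0.03 m).
It fails at once if a standing bystander is knocked over (angle between any of mill, oil, mug, ramekin, jar, tin's own z axis and vertical above 0.4 rad).
It also fails if it takes over 70 s, if anything falls off the work surface, if the arm or the gripper's body presses on something with over 40 N, if the wrist force passes 120 N, or if a joint passes its speed limit or range.

ROBOT

A 6-joint arm with a two-finger parallel gripper is mounted at the origin on the work surface. World frame = base frame: x ahead of the robot, y to its left, z up, the work surface at z = 0. Lengths are in m, angles in degrees, forces in N, time in s.
With the tool pointing down it reaches from about 0.375 to 0.9 m from the base axis. Payload 3.1 kg.
Tool frame: the origin (TCP) lies between the finger pads; the fingertips stand 11 mm ahead of it and the grasp point (between the pads) lies 8 mm behind it; z points along the fingers, y is the line along which they close (so a half turn about z gives the same grasp; the last joint's range is limited). The gripper opens to 87 mm and grips with 3 to 60 N. Pads are 19 mm wide; open, the fingers measure 117 mm over their backs; the gripper's body (75 mm by 190 mm) begins 51 mm behind the grasp point.
Start: joints at [57.267, 30.224, 82.088, -0, 67.689, -10.227], TCP at [0.239, 0.577, 0.234] pointing down, gripper open.
Joint ranges: [-176.69, 176.69], [-43.24, 126.21], [12.49, 139.97], [-82, 262], [0, 151.66], [-163.58, 163.58]. Speed limits (degrees/s): [159.86, 159.86, 180, 180, 180, 180].

INTERFACE

Orientations are given as a 3x3 rotation matrix whose columns are the frame's x, y, z axes.
In Python, from rig import bot gives the robot as it stands.
- The arm moves only by the tool apply_moves, never from a script. Its argument "steps" is a list that holds one entry, the list of rows, each a list of 7 numbers: the shift along the tool's x, y, z in cm, then the turn, a rotation vector about the tool's x, y, z in degrees, then the gripper command: -1 is shut, 1 is fully open, values between are in proportion. In form: [[[dx, dy, dz, rx, ry, rz, jaw], ...]]. A call has 1 to 20 rows; each row is the pose to reach, as a shift and turn from the pose commanded when the call began, along the tool's axes at that moment; what a row does not reach only later rows make up. A row lasts 1/8 s, in which the tool goes at most 62.5 mm and 10.7 degrees, less where a joint would pass 70% of its speed; a pose out of reach is approached as far as the arm can. A call with a gripper value outside its range is refused whole. The fingers move at their own pace and stop on an object; the grip force is fixed at half the most. Time passes only in rows, so rows that repeat a pose let the fingers close. It gives the time, the measured TCP pose, the force, the opening and the grip force at its end, in the units of the state.
- bot.read_state(): the state, without advancing time (a new reading comes with each control period).
- bot.capture(name): name is "scene" or "top" or "wrist"; returns the picture (400x640x3 uint8, blue, green, red); there is no depth.
- bot.camera_model(name): a dict with "intrinsics" (3x3 intrinsics, pixels), "R" (3x3) and "t" (3): a world point X has camera coordinates R X + t. Camera axes: x right, y down, z forward; pixel columns grow to the right and rows downward; lengths in m; the calibration is good to about 2 mm. A picture is of the moment at which its call begins: read the wrist's pose just before it. camera_model takes no time and is no camera call; for the wrist camera it gives the pose at the moment of the call.
- bot.hand_in(): hands the job in; it is judged then, once.
The state is a dict: "time_s": time; "joint_positions": joint angles; "qvel": joint speeds; "tau": joint torques, N m; "position": TCP position; "tcp_rot": TCP orientation; "force": force on the tool from outside, world axes, zero at the start; "moment": the same for the moment, N m; "opening": opening from 0.0 (shut) to 1.0 (fully open); "grasp_force": force on a finger pad.
Only numpy, scipy, OpenCV 4.12 (cv2) and the standard library are available. Lean on these libraries where they do the work, as an engineer would, in place of code of your own. Each camera call takes 0.05 s, during which the arm holds its last target. There are 200 camera calls.

## Working session

There is one attempt and no reset: what is moved stays moved. The work goes in short steps, Python scripts to look and compute and a tool call to move; the robot and the scene stay as the last step left them, time stands still between calls to the robot, and variables do not carry over. Pictures are saved under pics/ and viewed, at most 10 in all, crops included, and the job is handed in when it is done.

Besides the shell and the picture viewer there is one more tool, called as a command line: name --argument value ..., lists and objects as JSON in quotes. apply_moves: Moves the arm, as the interface text tells. Its arguments: {"type":"object","properties":{"steps":{"type":"array","items":{"type":"array","items":{"type":"array","items":{"type":"number"}}}}},"required":["steps"]}

```bash
mkdir -p pics; python3 - <<'E'
from rig import bot
import cv2,numpy as np
s=bot.read_state();print(s)
for n in("scene","top"):
    cv2.imwrite(f"pics/{n}0.png",bot.capture(n)); m=bot.camera_model(n);print(n,m)
E
```

```text
{'time_s': 0.0, 'joint_positions': array([ 5.72671759e+01,  3.02793034e+01,  8.21548319e+01, -5.91521909e-04,
        6.76878826e+01, -1.02277115e+01]), 'qvel': array([-0.01416775,  0.00057591, -0.03654988, -0.00323686,  0.01408727,
        0.03992206]), 'tau': array([-7.49744977e-04, -4.40043426e+01, -1.76589775e+01,  6.31429651e-02,
        5.82912366e-02, -1.75760720e-04]), 'position': array([0.23882962, 0.57682275, 0.2325766 ]), 'tcp_rot': array([[-9.23846675e-01,  3.82761040e-01, -1.14349511e-03],
       [ 3.82762571e-01,  9.23845002e-01, -1.79659762e-03],
       [ 3.68744668e-04, -2.09746786e-03, -9.99997732e-01]]), 'force': array([ 0.06702831, -0.66392175,  0.37620113]), 'moment': array([-7.11200519e-03, -8.38022401e-05,  4.48534514e-02]), 'grasp_force': 0.0, 'opening': 1.003408139343773}
scene {'intrinsics': array([[371.01471269,   0.        , 322.83689744],
       [  0.        , 371.01471269, 189.79368532],
       [  0.        ,   0.        ,   1.        ]]), 'R': array([[ 0.84288834,  0.53797029, -0.0112786 ],
       [ 0.43162739, -0.68848986, -0.5828203 ],
       [-0.32130521,  0.48638428, -0.8125228 ]]), 't': array([-0.54442463, -0.19728062,  1.15731925])}
top {'intrinsics': array([[425.08407523,   0.        , 317.34510707],
       [  0.        , 425.08407523, 209.71046631],
       [  0.        ,   0.        ,   1.        ]]), 'R': array([[-0.05397052, -0.99852977, -0.00504703],
       [-0.97728505,  0.05385827, -0.20497125],
       [ 0.20494173, -0.00613002, -0.97875498]]), 't': array([0.07021748, 0.61714943, 1.21135947])}
```

View pics/top0.png

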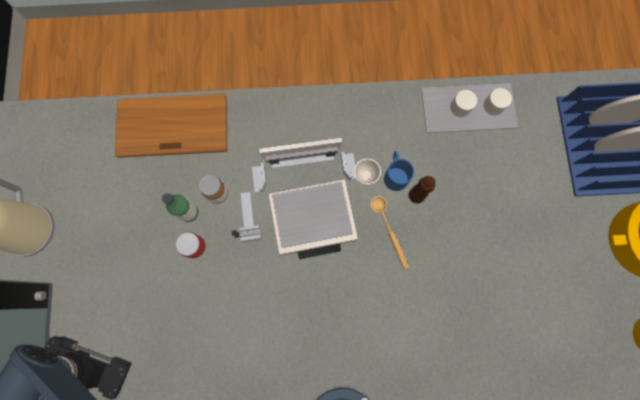

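View pics/scene0.png

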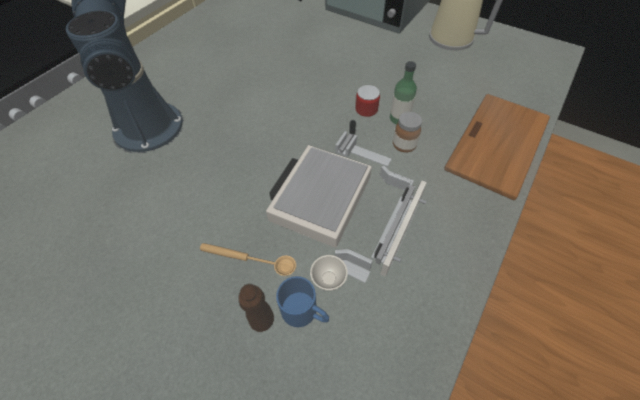

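The top view shows the scale at about (313, 217), the frame and stop around (300, 155), and the bolt knob at about (236, 234). The scene view agrees. I'll enlarge both.

```bash
python3 - <<'E'
import cv2
a=cv2.imread("pics/top0.png")[132:272,225:365];b=cv2.imread("pics/scene0.png")[120:280,262:432]
cv2.imwrite("pics/c1.png",cv2.resize(a,(600,600)[:2] if 0 else (560,560),interpolation=cv2.INTER_CUBIC))
cv2.imwrite("pics/c2.png",cv2.resize(b,None,fx=3.5,fy=3.5,interpolation=cv2.INTER_CUBIC))
E
```

```text
(no output)
```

View pics/c1.png

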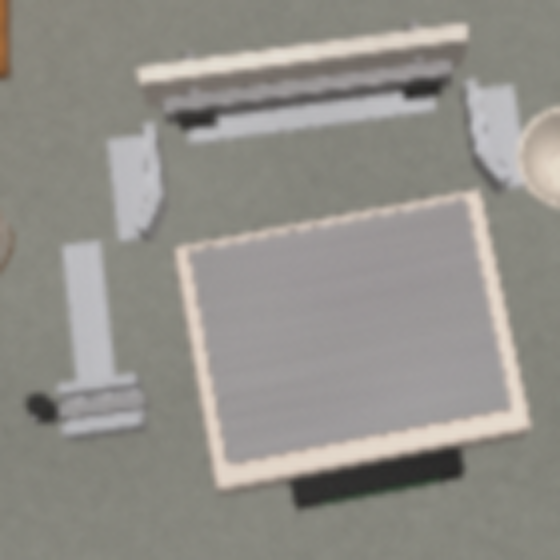

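View pics/c2.png

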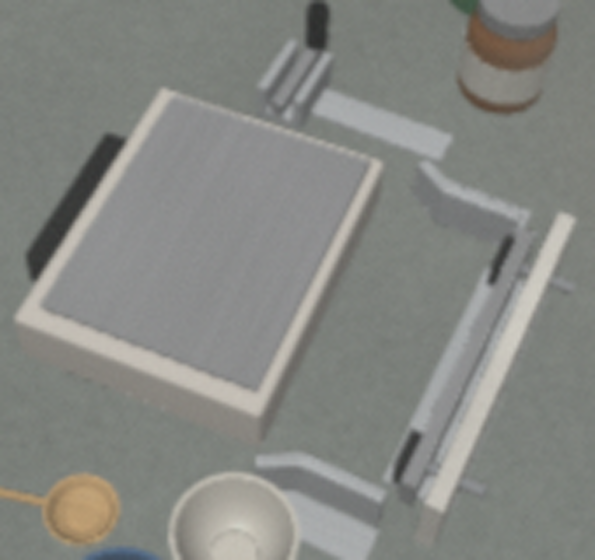

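c1 shows the scale rim corners at (177,247), (478,192), (529,428) and (219,488). The cheek bends are near (160,188) and (478,145), and the knob top is near (36,401). c2 shows the same features, with rim corners at (165,90), (381,163), (260,417) and (18,320). I'll fit both poses from these.

```bash
cat > h.py <<'E'
import numpy as np
from rig import bot
from scipy.optimize import least_squares
def back(name,px,z,m=None):
    m=m or bot.camera_model(name); d=m["R"].T@np.linalg.solve(m["intrinsics"],[px[0],px[1],1.]); c=-m["R"].T@m["t"]
    return c+d*(z-c[2])/d[2]
def c1(p): return ((p[0]+.5)/4-.5+225,(p[1]+.5)/4-.5+132)
def c2(p): return ((p[0]+.5)/3.5-.5+262,(p[1]+.5)/3.5-.5+120)
def fit(W,L,use=None):
    """W world xy, L local xy; nan local -> unconstrained"""
    W=np.array(W);L=np.array(L)
    def r(q):
        c,s=np.cos(q[2]),np.sin(q[2]);l=(W-q[:2])@np.array([[c,-s],[s,c]])
        return np.nan_to_num((l-L)).ravel()
    f=least_squares(r,[.6,0,0],loss="soft_l1",f_scale=.003);return f.x,r(f.x).reshape(-1,2)
E
python3 - <<'E'
from h import *
np.set_printoptions(precision=4,suppress=True)
n=np.nan
S=[(.095,.12),(.095,-.12),(-.095,-.12),(-.095,.12)]
a=[(177,247),(478,192),(529,428),(219,488)];b=[(381,163),(260,417),(18,320),(165,90)]
Wa=[back("top",c1(p),.056)[:2] for p in a];Wb=[back("scene",c2(p),.056)[:2] for p in b]
for W,L in((Wa,S),(Wb,S),(Wa+Wb,S+S)):
    q,r=fit(W,L);print("scale",q,np.degrees(q[2]));print(r.T*1e3)
F=[(.05,.123),(.05,-.123),(.022,.139),(.022,-.139),(-.106,.23),(.135,n),(.135,n),(.110,.123),(.11,-.123)]
Z=[.04,.04,.04,.04,.072,.06,.06,.04,.04]
a=[(161,188),(476,143),(142,237),(503,187),(36,401),(143,82),(468,40),(150,124),(467,80)]
b=[(455,187),(300,457),(422,163),(258,461),(318,5),(560,212),(425,500),(527,213),(385,496)]
Wa=[back("top",c1(p),z)[:2] for p,z in zip(a,Z)];Wb=[back("scene",c2(p),z)[:2] for p,z in zip(b,Z)]
for W,L in((Wa,F),(Wb,F),(Wa+Wb,F+F)):
    q,r=fit(W,L);print("frame",q,np.degrees(q[2]));print(r.T*1e3)
E
```

```text
scale [0.6037 0.0525 0.1353] 7.750472723771709
[[-1.4404 -2.321   2.084   1.616 ]
 [-2.9037  3.3661  2.6886 -3.0986]]
scale [0.6068 0.0538 0.1402] 8.030741290483359
[[-4.7937 -2.6882  3.5831  3.384 ]
 [-2.4383  1.7377  2.4862 -1.772 ]]
scale [0.6048 0.0532 0.1391] 7.971377716481667
[[-2.1225 -3.9042  0.4995  0.9346 -2.8434 -0.4935  5.7771  5.3337]
 [-3.8309  2.444   2.4821 -3.3051 -1.994   2.1843  2.7424 -1.5161]]
frame [0.6881 0.0666 0.0811] 4.644095774809559
[[ 4.6738  7.4329 -4.3715 -2.6761  1.3632  0.2927 -0.05   -2.4316 -0.4339]
 [ 0.23   -1.54    3.0791 -1.0518 -0.424   0.      0.      3.0731 -2.1402]]
frame [0.6901 0.0694 0.0803] 4.599248952575809
[[ 4.1621 -1.8728  0.8204  2.8607 -3.7265 -0.8765 -0.6632  1.1763 -1.0323]
 [ 7.8784 -4.8911  2.1547 -4.3508  0.1013  0.      0.      9.5584 -4.4653]]
frame [0.6893 0.0675 0.0806] 4.619111367535871
[[ 3.4189  6.286  -5.6346 -3.8162  0.0619 -0.9634 -1.1951 -3.6878 -1.5805
   5.1877 -0.937   1.8496  3.7912 -2.6666  0.1483  0.2727  2.2025 -0.0963]
 [-0.5835 -2.3524  2.2493 -1.8808 -1.3071  0.      0.      2.2825 -2.9298
   9.673  -3.0943  3.9602 -2.546   1.9527  0.      0.     11.3333 -2.6897]]
```

```bash
cat >> h.py <<'E'
from scipy.spatial.transform import Rotation as Ro
Fq=np.array([.689,.067,np.radians(4.62)])
c_,s_=np.cos(Fq[2]),np.sin(Fq[2]);RF=np.array([[c_,-s_],[s_,c_]])
def f2w(p): return Fq[:2]+RF@np.array(p)
def w2f(p): return RF.T@(np.array(p)[:2]-Fq[:2])
E
python3 - <<'E'
from h import *
np.set_printoptions(precision=4,suppress=True)
for n,p,z in(("tin",(188,239),.07),("oil",(190,214),0),("jar",(210,184),.1),("spoonend",(405,265),.01),("spoonhead",(378,204),.01)):
    print(n,w2f(back("top",p,z)))
s=bot.read_state();R=s["tcp_rot"]
T=np.zeros((3,3));T[:2,0]=-RF[:,0];T[:2,1]=RF[:,1];T[2,2]=-1
print("rot",(Ro.from_matrix(R).inv()*Ro.from_matrix(T)).as_rotvec(degrees=True))
w=f2w([-.216,.083]);print(w)
R0=Ro.from_euler("z",0).as_matrix()
print("shift cm",R.T@(np.array([*w,.12])-[.239,.577,.234])*100)
E
```

```text
tin [-0.1082  0.365 ]
oil [-0.0172  0.3733]
jar [0.0412 0.2799]
spoonend [-0.2664 -0.2674]
spoonhead [-0.0675 -0.2171]
rot [ -0.1043  -0.0463 -27.1253]
[0.467  0.1323]
shift cm [-38.0897 -32.3304  11.4493]
```

apply_moves --steps '[[[-10,-8,0,0,0,-10,-1],[-20,-16,0,0,0,-20,-1],[-30,-25,0,0,0,-27.1,-1],[-38.1,-32.3,4,0,0,-27.1,-1],[-38.1,-32.3,11.4,0,0,-27.1,-1],[-38.1,-32.3,11.4,0,0,-27.1,-1],[-38.1,-32.3,11.4,0,0,-27.1,-1],[-38.1,-32.3,11.4,0,0,-27.1,-1],[-38.1,-32.3,11.4,0,0,-27.1,-1],[-38.1,-32.3,11.4,0,0,-27.1,-1],[-38.1,-32.3,11.4,0,0,-27.1,-1],[-38.1,-32.3,11.4,0,0,-27.1,-1]]]'

```text
time_s: 1.6
position: [0.467, 0.1343, 0.1201]
tcp_rot: [[-0.997, -0.082, 0.001], [-0.082, 0.997, 0.0], [-0.001, 0.0, -1.0]]
force: [0.8, -0.3, 0.7]
opening: -0.0
grasp_force: 0.0
```

```bash
python3 - <<'E'
from h import *
import cv2,pickle
m=bot.camera_model("wrist");cv2.imwrite("pics/w0.png",bot.capture("wrist"));pickle.dump(m,open("w0.pkl","wb"));print(w2f(bot.read_state()["position"]))
E
```

```text
[-0.21573236  0.08497309]
```

View pics/w0.png

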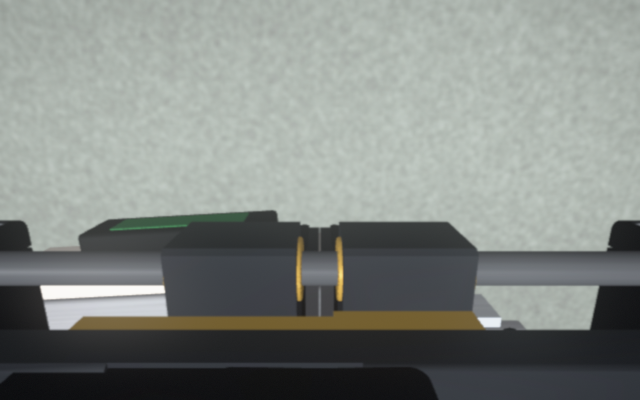

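The wrist picture shows the display's near-left top corner at about (276, 211), left of the closed fingers. I'll check it against the estimate.

```bash
python3 - <<'E'
from h import *
import pickle
m=pickle.load(open("w0.pkl","rb"))
p=back("wrist",(276,211),.049,m);print("meas frame",w2f(p))
q=np.array([.6045,.0532,np.radians(7.95)]);c,s=np.cos(q[2]),np.sin(q[2]);R=np.array([[c,-s],[s,c]])
for l in((-.117,.065),(-.095,.095),(-.095,-.095)):print("pred",w2f(q[:2]+R@np.array(l)))
print(w2f(q[:2]))
E
```

```text
meas frame [-0.21582518  0.05715329]
pred [-0.20591508  0.05114515]
pred [-0.18569483  0.0823724 ]
pred [-0.17465835 -0.10730679]
[-0.08533699 -0.00694895]
```

apply_moves --steps '[[[1,0.4,3,0,0,0,-1],[1,0.4,7,0,0,0,-1],[1,0.4,8.4,0,0,0,-1],[0.5,0.4,8.4,0,0,0,-1],[0,0.4,8.4,0,0,0,-1],[-0.3,0.4,8.4,0,0,0,-1],[-0.5,0.4,8.4,0,0,0,-1],[-0.5,0.4,8.4,0,0,0,-1]]]'

```text
time_s: 2.65
position: [0.4726, 0.1375, 0.036]
tcp_rot: [[-0.997, -0.08, 0.001], [-0.08, 0.997, 0.0], [-0.001, -0.0, -1.0]]
force: [0.3, 1.1, 0.9]
opening: 0.005
grasp_force: 0.0
```

apply_moves --steps '[[[-0.3,0,0,0,0,0,-1],[-0.6,0,0,0,0,0,-1],[-0.9,0,0,0,0,0,-1],[-1.2,0,0,0,0,0,-1],[-1.5,0,0,0,0,0,-1],[-1.8,0,0,0,0,0,-1]]]'

```text
time_s: 3.4
position: [0.4854, 0.1388, 0.0352]
tcp_rot: [[-0.997, -0.081, -0.01], [-0.081, 0.997, -0.001], [0.01, 0.0, -1.0]]
force: [-8.5, -0.5, 6.4]
opening: 0.007
grasp_force: 4.0
```

apply_moves --steps '[[[-0.2,0,-0.05,0,0,0,-1],[-0.4,0,-0.1,0,0,0,-1],[-0.6,0,-0.1,0,0,0,-1],[-0.8,0,-0.1,0,0,0,-1],[-1.0,0,-0.1,0,0,0,-1]]]'

```text
time_s: 4.03
position: [0.4954, 0.1401, 0.0356]
tcp_rot: [[-0.997, -0.08, -0.01], [-0.08, 0.997, -0.0], [0.01, 0.001, -1.0]]
force: [-5.8, 2.3, -0.5]
opening: 0.004
grasp_force: 2.8
```

apply_moves --steps '[[[2,0,0,0,0,0,-1],[4.5,-0.5,0,0,0,0,-1],[4.5,-6.5,0,0,0,0,-1],[4.5,-12.5,0,0,0,0,-1],[4.5,-18.5,0,0,0,0,-1],[4.0,-18.5,0,0,0,0,-1],[2.5,-18.5,0,0,0,0,-1],[1.0,-18.5,0,0,0,0,-1],[0.6,-18.5,0,0,0,0,-1],[0.3,-18.5,0,0,0,0,-1],[0,-18.5,0,0,0,0,-1],[-0.3,-18.5,-0.05,0,0,0,-1],[-0.6,-18.5,-0.05,0,0,0,-1],[-0.9,-18.5,-0.1,0,0,0,-1],[-1.2,-18.5,-0.1,0,0,0,-1]]]'

```text
time_s: 5.9
position: [0.5228, -0.0432, 0.0366]
tcp_rot: [[-0.997, -0.081, -0.009], [-0.081, 0.997, 0.002], [0.009, 0.002, -1.0]]
force: [-4.9, -2.1, 0.0]
opening: 0.003
grasp_force: 3.0
```

apply_moves --steps '[[[-0.3,0,-0.05,0,0,0,-1],[-0.6,0,-0.05,0,0,0,-1],[-0.6,0,-0.05,0,0,0,-1],[2,0,0,0,0,0,-1],[5,0.5,0,0,0,0,-1],[5,6.5,0,0,0,0,-1],[5,12.5,0,0,0,0,-1],[5,18.5,0,0,0,0,-1],[4.5,18.5,0,0,0,0,-1],[2.5,18.5,0,0,0,0,-1],[1.8,18.5,0,0,0,0,-1],[1.4,18.5,0,0,0,0,-1],[1.1,18.5,0,0,0,0,-1],[0.8,18.5,-0.05,0,0,0,-1],[0.5,18.5,-0.05,0,0,0,-1],[0.2,18.5,-0.1,0,0,0,-1],[-0.1,18.5,-0.1,0,0,0,-1],[-0.4,18.5,-0.1,0,0,0,-1]]]'

```text
time_s: 8.15
position: [0.5107, 0.1415, 0.0378]
tcp_rot: [[-0.997, -0.08, -0.011], [-0.08, 0.997, 0.0], [0.011, 0.001, -1.0]]
force: [-7.4, 1.6, 2.9]
opening: 0.002
grasp_force: 3.4
```

```bash
python3 - <<'E'
from h import *
import cv2
s=bot.read_state();print(w2f(s["position"]),s["force"])
a=bot.capture("top")[132:272,225:365];cv2.imwrite("pics/c3.png",cv2.resize(a,(560,560),interpolation=cv2.INTER_CUBIC))
E
```

```text
[-0.17171824  0.08857501] [-7.39485639  1.63207225  2.91787961]
```

View pics/c3.png

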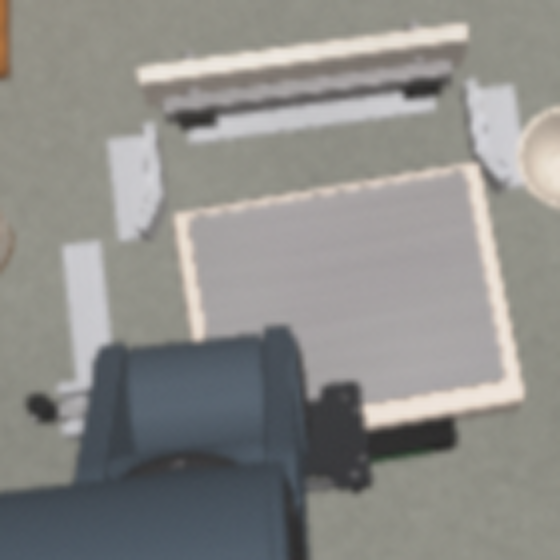

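c3 shows the rim corners at (176,214), (476,165) and (522,402). The scale's front is just entering the flares, slightly turned.

```bash
python3 - <<'E'
from h import *
S=[(.095,.12),(.095,-.12),(-.095,-.12)]
q,r=fit([back("top",c1(p),.056)[:2] for p in[(176,214),(476,165),(522,402)]],S);print(w2f(q[:2]),q[2]-Fq[2]);print(r*1e3)
E
```

```text
[-0.06356461 -0.0056888 ] 0.03277947199180116
[[-0.80565638 -5.04267604]
 [-1.0019709   1.89576393]
 [ 2.11472008  1.03172018]]
```

apply_moves --steps '[[[-0.3,0,0,0,0,0,-1],[-0.6,0,-0.05,0,0,0,-1],[-0.6,0,0,0,0,0,-1],[2,0,0,0,0,0,-1],[4.5,-0.5,0,0,0,0,-1],[4.5,-6.5,0,0,0,0,-1],[4.5,-12.5,0,0,0,0,-1],[4.5,-18.3,0,0,0,0,-1],[4.0,-18.5,0,0,0,0,-1],[2,-18.5,0,0,0,0,-1],[0.8,-18.5,0,0,0,0,-1],[0.4,-18.5,0,0,0,0,-1],[0.1,-18.5,0,0,0,0,-1],[-0.2,-18.5,0,0,0,0,-1],[-0.5,-18.5,-0.05,0,0,0,-1],[-0.8,-18.5,-0.05,0,0,0,-1],[-1.1,-18.5,-0.05,0,0,0,-1],[-1.4,-18.5,-0.05,0,0,0,-1],[-1.6,-18.5,-0.05,0,0,0,-1]]]'

```text
time_s: 10.58
position: [0.5425, -0.0419, 0.0387]
tcp_rot: [[-0.997, -0.081, -0.009], [-0.081, 0.997, 0.001], [0.009, 0.002, -1.0]]
force: [-6.4, -3.1, 5.0]
opening: 0.006
grasp_force: 4.1
```

```bash
python3 - <<'E'
from h import *
s=bot.read_state();print(w2f(s["position"]),s["force"])
E
```

```text
[-0.15475039 -0.09670577] [-6.40146806 -3.13775913  4.96235734]
```

apply_moves --steps '[[[2,0,0,0,0,0,-1],[5,0.5,0.2,0,0,0,-1],[5,6.5,0.2,0,0,0,-1],[5,12.5,0.2,0,0,0,-1],[5,18.3,0.2,0,0,0,-1],[4.5,18.5,0.2,0,0,0,-1],[2.6,18.5,0.2,0,0,0,-1],[2.0,18.5,0.2,0,0,0,-1],[1.7,18.5,0.2,0,0,0,-1],[1.4,18.5,0.2,0,0,0,-1],[1.1,18.5,0.15,0,0,0,-1],[0.8,18.5,0.15,0,0,0,-1],[0.5,18.5,0.15,0,0,0,-1],[0.2,18.5,0.1,0,0,0,-1],[-0.1,18.5,0.1,0,0,0,-1],[-0.4,18.5,0.1,0,0,0,-1]]]'

```text
time_s: 12.58
position: [0.5244, 0.1437, 0.0372]
tcp_rot: [[-0.996, -0.081, -0.024], [-0.081, 0.997, 0.0], [0.024, 0.002, -1.0]]
force: [-17.7, 5.2, 13.0]
opening: 0.01
grasp_force: 9.2
```

```bash
python3 - <<'E'
from h import *
s=bot.read_state();print(w2f(s["position"]),s["force"])
E
```

```text
[-0.15789755  0.08965979] [-17.67183068   5.15529927  12.95738763]
```

apply_moves --steps '[[[2,0,0,0,0,0,-1],[5,-0.5,0,0,0,0,-1],[5,-6.5,0,0,0,0,-1],[5,-12.5,0,0,0,0,-1],[5,-18.3,0,0,0,0,-1],[4.5,-18.5,0,0,0,0,-1],[2.2,-18.5,0,0,0,0,-1],[1.4,-18.5,0,0,0,0,-1],[1.1,-18.5,0,0,0,0,-1],[0.8,-18.5,0,0,0,0,-1],[0.5,-18.5,-0.05,0,0,0,-1],[0.2,-18.5,-0.1,0,0,0,-1],[-0.1,-18.5,-0.1,0,0,0,-1],[-0.4,-18.5,-0.15,0,0,0,-1]]]'

```text
time_s: 14.32
position: [0.5507, -0.0408, 0.0384]
tcp_rot: [[-0.997, -0.081, -0.009], [-0.081, 0.997, 0.001], [0.009, 0.002, -1.0]]
force: [-4.4, -1.6, -4.4]
opening: 0.004
grasp_force: 2.4
```

```bash
python3 - <<'E'
from h import *
s=bot.read_state();print(w2f(s["position"]),s["force"])
E
```

```text
[-0.14658346 -0.09634338] [-4.37978274 -1.62051874 -4.39600129]
```

apply_moves --steps '[[[2,0,0,0,0,0,-1],[5,0.5,0,0,0,0,-1],[5,6.5,0,0,0,0,-1],[5,12.5,0,0,0,0,-1],[5,18.3,0.1,0,0,0,-1],[4.5,18.5,0.1,0,0,0,-1],[2.6,18.5,0.1,0,0,0,-1],[2.0,18.5,0.1,0,0,0,-1],[1.7,18.5,0.1,0,0,0,-1],[1.4,18.5,0.1,0,0,0,-1],[1.1,18.5,0.05,0,0,0,-1],[0.8,18.5,0,0,0,0,-1],[0.5,18.5,-0.05,0,0,0,-1],[0.2,18.5,-0.05,0,0,0,-1]]]'

```text
time_s: 16.08
position: [0.5336, 0.1431, 0.039]
tcp_rot: [[-0.997, -0.08, -0.01], [-0.08, 0.997, -0.0], [0.009, 0.001, -1.0]]
force: [-6.2, 1.6, -0.1]
opening: 0.005
grasp_force: 2.9
```

```bash
python3 - <<'E'
from h import *
import cv2
s=bot.read_state();print(w2f(s["position"]),s["force"])
a=bot.capture("top")[132:272,225:365];cv2.imwrite("pics/c4.png",cv2.resize(a,(560,560),interpolation=cv2.INTER_CUBIC))
E
```

```text
[-0.14874079  0.08835305] [-6.1599581   1.5930784  -0.10541372]
```

View pics/c4.png

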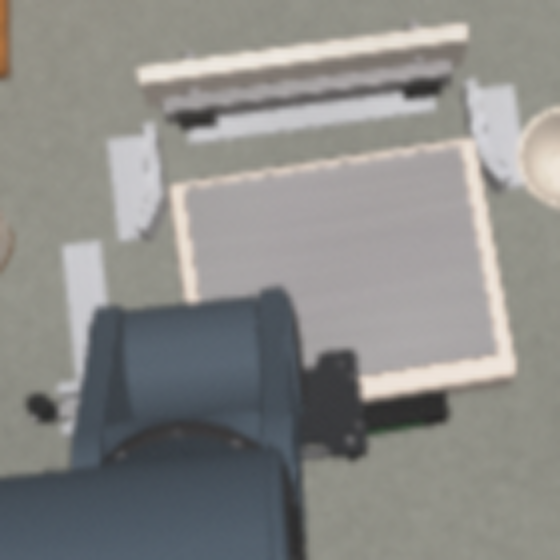

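The c4 corners are at (171,185), (471,140) and (515,374), so the scale is nearly square and its front is between the cheeks. I'll go on alternating.

apply_moves --steps '[[[-0.3,0,0,0,0,0,-1],[-0.5,0,0,0,0,0,-1],[2,0,0,0,0,0,-1],[5,-0.5,0,0,0,0,-1],[5,-6.5,0,0,0,0,-1],[5,-12.5,0,0,0,0,-1],[5,-18.3,0,0,0,0,-1],[4.2,-18.5,0,0,0,0,-1],[2,-18.5,0,0,0,0,-1],[1.0,-18.5,0,0,0,0,-1],[0.7,-18.5,0,0,0,0,-1],[0.4,-18.5,0,0,0,0,-1],[0.1,-18.5,0,0,0,0,-1],[-0.2,-18.5,0,0,0,0,-1],[-0.5,-18.5,0,0,0,0,-1],[-0.8,-18.5,0,0,0,0,-1],[-1.1,-18.5,0,0,0,0,-1]]]'

```text
time_s: 18.25
position: [0.5594, -0.0406, 0.0397]
tcp_rot: [[-0.997, -0.081, -0.01], [-0.081, 0.997, 0.001], [0.009, 0.002, -1.0]]
force: [-6.5, -2.6, 4.2]
opening: 0.003
grasp_force: 3.9
```

```bash
python3 - <<'E'
from h import *
s=bot.read_state();print(w2f(s["position"]),s["force"])
E
```

```text
[-0.13782107 -0.09682649] [-6.53282836 -2.64850449  4.1910771 ]
```

apply_moves --steps '[[[2,0,0,0,0,0,-1],[5,0.5,0,0,0,0,-1],[5,6.5,0,0,0,0,-1],[5,12.5,0.1,0,0,0,-1],[5,18.3,0.1,0,0,0,-1],[4.4,18.5,0.1,0,0,0,-1],[2.4,18.5,0.1,0,0,0,-1],[1.7,18.5,0.1,0,0,0,-1],[1.3,18.5,0.1,0,0,0,-1],[1.0,18.5,0.1,0,0,0,-1],[0.7,18.5,0.1,0,0,0,-1],[0.4,18.5,0.05,0,0,0,-1],[0.1,18.5,0.05,0,0,0,-1],[-0.2,18.5,0,0,0,0,-1],[-0.5,18.5,0,0,0,0,-1]]]'

```text
time_s: 20.12
position: [0.5461, 0.1448, 0.0387]
tcp_rot: [[-0.997, -0.08, -0.017], [-0.08, 0.997, 0.001], [0.017, 0.002, -1.0]]
force: [-11.2, 3.1, 4.5]
opening: 0.006
grasp_force: 5.3
```

```bash
python3 - <<'E'
from h import *
s=bot.read_state();print(w2f(s["position"]),s["force"])
E
```

```text
[-0.1361677   0.08906288] [-11.24544032   3.11490961   4.51690591]
```

apply_moves --steps '[[[2,0,0,0,0,0,-1],[5,-0.5,0,0,0,0,-1],[5,-6.5,0,0,0,0,-1],[5,-12.5,0,0,0,0,-1],[5,-18.3,0,0,0,0,-1],[4.2,-18.5,0,0,0,0,-1],[2.2,-18.5,0,0,0,0,-1],[1.4,-18.5,0,0,0,0,-1],[1.0,-18.5,0,0,0,0,-1],[0.7,-18.5,0,0,0,0,-1],[0.4,-18.5,0,0,0,0,-1],[0.1,-18.5,0,0,0,0,-1],[-0.2,-18.5,0,0,0,0,-1],[-0.5,-18.5,0,0,0,0,-1],[-0.7,-18.5,0,0,0,0,-1]]]'

```text
time_s: 22.0
position: [0.5714, -0.0396, 0.0397]
tcp_rot: [[-0.997, -0.081, -0.009], [-0.081, 0.997, 0.001], [0.009, 0.001, -1.0]]
force: [-8.0, -3.0, 4.4]
opening: 0.007
grasp_force: 3.9
```

```bash
python3 - <<'E'
from h import *
s=bot.read_state();print(w2f(s["position"]),s["force"])
E
```

```text
[-0.1257615 -0.0968109] [-7.98501391 -3.02476143  4.43997998]
```

apply_moves --steps '[[[2,0,0,0,0,0,-1],[5,0.5,0,0,0,0,-1],[5,6.5,0,0,0,0,-1],[5,12.5,0.1,0,0,0,-1],[5,18.3,0.1,0,0,0,-1],[4.4,18.5,0.1,0,0,0,-1],[2.6,18.5,0.1,0,0,0,-1],[1.9,18.5,0.1,0,0,0,-1],[1.5,18.5,0.1,0,0,0,-1],[1.2,18.5,0.1,0,0,0,-1],[0.9,18.5,0.1,0,0,0,-1],[0.6,18.5,0.05,0,0,0,-1],[0.3,18.5,0.05,0,0,0,-1],[0,18.5,0,0,0,0,-1],[-0.3,18.5,0,0,0,0,-1]]]'

```text
time_s: 23.88
position: [0.5587, 0.1453, 0.0389]
tcp_rot: [[-0.997, -0.08, -0.011], [-0.08, 0.997, 0.0], [0.011, 0.001, -1.0]]
force: [-8.1, 2.8, 2.5]
opening: 0.007
grasp_force: 4.1
```

```bash
python3 - <<'E'
from h import *
s=bot.read_state();print(w2f(s["position"]),s["force"])
E
```

```text
[-0.12357537  0.0885877 ] [-8.09594955  2.79868718  2.50100545]
```

apply_moves --steps '[[[2,0,0,0,0,0,-1],[5,-0.5,0,0,0,0,-1],[5,-6.5,0,0,0,0,-1],[5,-12.5,0,0,0,0,-1],[5,-18.3,0,0,0,0,-1],[4.2,-18.5,0,0,0,0,-1],[2.2,-18.5,0,0,0,0,-1],[1.4,-18.5,0,0,0,0,-1],[1.0,-18.5,0,0,0,0,-1],[0.7,-18.5,0,0,0,0,-1],[0.4,-18.5,0,0,0,0,-1],[0.1,-18.5,0,0,0,0,-1],[-0.2,-18.5,0,0,0,0,-1],[-0.5,-18.5,0,0,0,0,-1],[-0.7,-18.5,0,0,0,0,-1]]]'

```text
time_s: 25.75
position: [0.5815, -0.039, 0.0397]
tcp_rot: [[-0.997, -0.081, -0.009], [-0.081, 0.997, 0.001], [0.009, 0.001, -1.0]]
force: [-7.0, -3.7, 5.0]
opening: 0.009
grasp_force: 3.9
```

```bash
python3 - <<'E'
from h import *
s=bot.read_state();print(w2f(s["position"]),s["force"])
E
```

```text
[-0.11570763 -0.09694782] [-6.95245762 -3.66037123  4.97631115]
```

apply_moves --steps '[[[2,0,0,0,0,0,-1],[5,0.5,0,0,0,0,-1],[5,6.5,0,0,0,0,-1],[5,12.5,0.1,0,0,0,-1],[5,18.3,0.1,0,0,0,-1],[4.4,18.5,0.1,0,0,0,-1],[2.4,18.5,0.1,0,0,0,-1],[1.7,18.5,0.1,0,0,0,-1],[1.3,18.5,0.1,0,0,0,-1],[1.0,18.5,0.1,0,0,0,-1],[0.7,18.5,0.1,0,0,0,-1],[0.4,18.5,0.05,0,0,0,-1],[0.1,18.5,0.05,0,0,0,-1],[-0.2,18.5,0,0,0,0,-1],[-0.4,18.5,0,0,0,0,-1]]]'

```text
time_s: 27.62
position: [0.5691, 0.1461, 0.0389]
tcp_rot: [[-0.997, -0.08, -0.013], [-0.08, 0.997, -0.0], [0.013, 0.001, -1.0]]
force: [-8.9, 1.3, 3.4]
opening: 0.007
grasp_force: 4.6
```

```bash
python3 - <<'E'
from h import *
s=bot.read_state();print(w2f(s["position"]),s["force"])
E
```

```text
[-0.11315639  0.08854196] [-8.90851899  1.31132049  3.42070304]
```

apply_moves --steps '[[[2,0,0,0,0,0,-1],[5,-0.5,0,0,0,0,-1],[5,-6.5,0,0,0,0,-1],[5,-12.5,0,0,0,0,-1],[5,-18.3,0,0,0,0,-1],[4.2,-18.5,0,0,0,0,-1],[2.2,-18.5,0,0,0,0,-1],[1.4,-18.5,0,0,0,0,-1],[1.0,-18.5,0,0,0,0,-1],[0.7,-18.5,0,0,0,0,-1],[0.4,-18.5,0,0,0,0,-1],[0.2,-18.5,0,0,0,0,-1],[0,-18.5,0,0,0,0,-1],[-0.2,-18.5,0,0,0,0,-1],[-0.4,-18.5,0,0,0,0,-1]]]'

```text
time_s: 29.5
position: [0.5894, -0.0383, 0.0397]
tcp_rot: [[-0.997, -0.081, -0.009], [-0.081, 0.997, 0.0], [0.009, 0.001, -1.0]]
force: [-7.4, -2.8, 4.7]
opening: 0.003
grasp_force: 3.9
```

```bash
python3 - <<'E'
from h import *
s=bot.read_state();print(w2f(s["position"]),s["force"])
E
```

```text
[-0.10775265 -0.09697317] [-7.43009714 -2.82905107  4.69300478]
```

apply_moves --steps '[[[2,0,0,0,0,0,-1],[5,0.5,0,0,0,0,-1],[5,6.5,0,0,0,0,-1],[5,12.5,0.1,0,0,0,-1],[5,18.3,0.1,0,0,0,-1],[4.2,18.5,0.1,0,0,0,-1],[2.2,18.5,0.1,0,0,0,-1],[1.4,18.5,0.1,0,0,0,-1],[1.0,18.5,0.1,0,0,0,-1],[0.7,18.5,0.1,0,0,0,-1],[0.4,18.5,0.1,0,0,0,-1],[0.2,18.5,0.05,0,0,0,-1],[0,18.5,0.05,0,0,0,-1],[-0.2,18.5,0,0,0,0,-1],[-0.4,18.5,0,0,0,0,-1]]]'

```text
time_s: 31.38
position: [0.5771, 0.1467, 0.0387]
tcp_rot: [[-0.997, -0.08, -0.013], [-0.08, 0.997, 0.0], [0.012, 0.001, -1.0]]
force: [-8.9, 1.1, 2.6]
opening: 0.005
grasp_force: 4.3
```

```bash
python3 - <<'E'
from h import *
s=bot.read_state();print(w2f(s["position"]),s["force"])
E
```

```text
[-0.1051661   0.08841177] [-8.92762905  1.10059732  2.61406372]
```

apply_moves --steps '[[[2,0,0,0,0,0,-1],[5,-0.5,0,0,0,0,-1],[5,-6.5,0,0,0,0,-1],[5,-12.5,0,0,0,0,-1],[5,-18.3,0,0,0,0,-1],[4.2,-18.5,0,0,0,0,-1],[2.2,-18.5,0,0,0,0,-1],[1.4,-18.5,0,0,0,0,-1],[1.0,-18.5,0,0,0,0,-1],[0.7,-18.5,0,0,0,0,-1],[0.4,-18.5,0,0,0,0,-1],[0.2,-18.5,0,0,0,0,-1],[0,-18.5,0,0,0,0,-1],[-0.2,-18.5,0,0,0,0,-1],[-0.4,-18.5,0,0,0,0,-1]]]'

```text
time_s: 33.25
position: [0.5973, -0.0377, 0.0397]
tcp_rot: [[-0.997, -0.081, -0.009], [-0.081, 0.997, 0.0], [0.009, 0.001, -1.0]]
force: [-7.5, -2.7, 5.2]
opening: 0.006
grasp_force: 3.9
```

```bash
python3 - <<'E'
from h import *
s=bot.read_state();print(w2f(s["position"]),s["force"])
E
```

```text
[-0.09982476 -0.09697212] [-7.50526041 -2.69284642  5.23058486]
```

apply_moves --steps '[[[2,0,0,0,0,0,-1],[5,0.5,0,0,0,0,-1],[5,6.5,0,0,0,0,-1],[5,12.5,0.1,0,0,0,-1],[5,18.3,0.1,0,0,0,-1],[4.2,18.5,0.1,0,0,0,-1],[2.2,18.5,0.1,0,0,0,-1],[1.4,18.5,0.1,0,0,0,-1],[1.0,18.5,0.1,0,0,0,-1],[0.7,18.5,0.1,0,0,0,-1],[0.4,18.5,0.1,0,0,0,-1],[0.2,18.5,0.05,0,0,0,-1],[0,18.5,0.05,0,0,0,-1],[-0.2,18.5,0,0,0,0,-1],[-0.4,18.5,0,0,0,0,-1]]]'

```text
time_s: 35.12
position: [0.5856, 0.1473, 0.0388]
tcp_rot: [[-0.997, -0.08, -0.011], [-0.08, 0.997, 0.0], [0.011, 0.001, -1.0]]
force: [-6.6, 2.2, 0.4]
opening: 0.005
grasp_force: 3.2
```

```bash
python3 - <<'E'
from h import *
s=bot.read_state();print(w2f(s["position"]),s["force"])
E
```

```text
[-0.09657197  0.08841241] [-6.60425494  2.16167393  0.35543259]
```

apply_moves --steps '[[[2,0,0,0,0,0,-1],[5,-0.5,0,0,0,0,-1],[5,-6.5,0,0,0,0,-1],[5,-12.5,0,0,0,0,-1],[5,-18.3,0,0,0,0,-1],[4.2,-18.5,0,0,0,0,-1],[2.2,-18.5,0,0,0,0,-1],[1.4,-18.5,0,0,0,0,-1],[1.0,-18.5,0,0,0,0,-1],[0.7,-18.5,0,0,0,0,-1],[0.4,-18.5,0,0,0,0,-1],[0.2,-18.5,0,0,0,0,-1],[0,-18.5,0,0,0,0,-1],[-0.2,-18.5,0,0,0,0,-1]]]'

```text
time_s: 36.88
position: [0.6023, -0.0373, 0.0397]
tcp_rot: [[-0.997, -0.082, -0.012], [-0.082, 0.997, 0.0], [0.012, 0.001, -1.0]]
force: [-12.3, -4.0, 8.4]
opening: 0.008
grasp_force: 5.8
```

```bash
python3 - <<'E'
from h import *
s=bot.read_state();print(w2f(s["position"]),s["force"])
E
```

```text
[-0.09480355 -0.09697028] [-12.28070207  -4.03603923   8.40351856]
```

apply_moves --steps '[[[-0.15,0,0,0,0,0,-1],[-0.15,0,0,0,0,0,-1],[2,0,0,0,0,0,-1],[5,0.5,0,0,0,0,-1],[5,6.5,0,0,0,0,-1],[5,12.5,0.1,0,0,0,-1],[5,18.3,0.1,0,0,0,-1],[4.2,18.5,0.1,0,0,0,-1],[2.2,18.5,0.1,0,0,0,-1],[1.4,18.5,0.1,0,0,0,-1],[1.0,18.5,0.1,0,0,0,-1],[0.7,18.5,0.1,0,0,0,-1],[0.4,18.5,0.1,0,0,0,-1],[0.2,18.5,0.05,0,0,0,-1],[0,18.5,0.05,0,0,0,-1],[-0.15,18.5,0.05,0,0,0,-1],[-0.15,18.5,0.05,0,0,0,-1]]]'

```text
time_s: 39.0
position: [0.5865, 0.1463, 0.0388]
tcp_rot: [[-0.997, -0.081, -0.017], [-0.081, 0.997, -0.002], [0.017, -0.001, -1.0]]
force: [-12.1, -3.5, 7.5]
opening: 0.01
grasp_force: 5.9
```

```bash
python3 - <<'E'
from h import *
s=bot.read_state();print(w2f(s["position"]),s["force"])
E
```

```text
[-0.09579013  0.0872546 ] [-12.06444588  -3.52944544   7.46793664]
```

apply_moves --steps '[[[-0.1,0,0,0,0,0,-1],[-0.2,0,0,0,0,0,-1],[-0.2,0,0,0,0,0,-1]]]'

```text
time_s: 39.38
position: [0.5865, 0.1463, 0.0388]
tcp_rot: [[-0.996, -0.081, -0.021], [-0.081, 0.997, -0.003], [0.021, -0.001, -1.0]]
force: [-15.3, -4.0, 10.3]
opening: 0.006
grasp_force: 7.5
```

```bash
python3 - <<'E'
from h import *
s=bot.read_state();print(w2f(s["position"]),s["force"])
E
```

```text
[-0.09580085  0.08727419] [-15.34568211  -4.0188809   10.3342384 ]
```

apply_moves --steps '[[[2,0,0,0,0,0,-1],[5,-0.5,0,0,0,0,-1],[5,-6.5,0,0,0,0,-1],[5,-12.5,0,0,0,0,-1],[5,-18.3,0,0,0,0,-1],[4.2,-18.5,0,0,0,0,-1],[2.2,-18.5,0,0,0,0,-1],[1.4,-18.5,0,0,0,0,-1],[1.0,-18.5,0,0,0,0,-1],[0.7,-18.5,0,0,0,0,-1],[0.5,-18.5,0,0,0,0,-1],[0.3,-18.5,0,0,0,0,-1],[0.15,-18.5,0,0,0,0,-1],[0.05,-18.5,0,0,0,0,-1],[0.05,-18.5,0,0,0,0,-1]]]'

```text
time_s: 41.25
position: [0.6022, -0.0364, 0.0391]
tcp_rot: [[-0.996, -0.082, -0.018], [-0.082, 0.997, 0.001], [0.018, 0.003, -1.0]]
force: [-13.5, -3.3, 10.4]
opening: 0.007
grasp_force: 7.1
```

```bash
python3 - <<'E'
from h import *
import cv2
s=bot.read_state();print(w2f(s["position"]),s["force"])
a=bot.capture("top")[132:272,225:365];cv2.imwrite("pics/c5.png",cv2.resize(a,(560,560),interpolation=cv2.INTER_CUBIC))
E
```

```text
[-0.09484291 -0.09602549] [-13.50256539  -3.33348218  10.44033145]
```

View pics/c5.png

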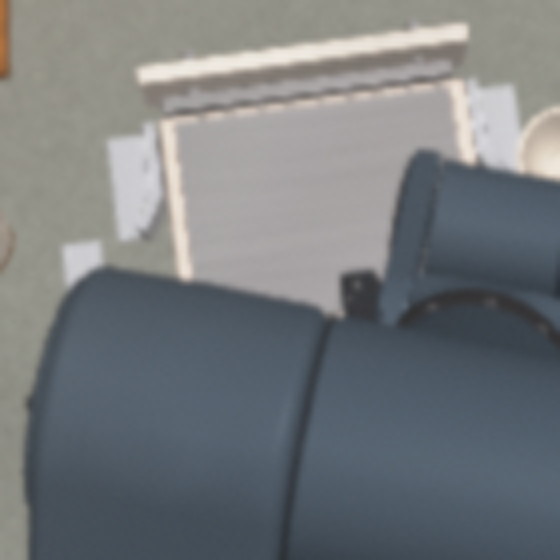

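The c5 picture shows the scale home: its far edge lies parallel to and against the stop, and both corners are now firm at matching depth. Next is the bolt.

apply_moves --steps '[[[2,0,0,0,0,0,-1],[5,0,0,0,0,0,-1],[5,0,-5,0,0,0,-1],[5,6,-8,0,0,0,-1],[5,12,-8,0,0,0,-1],[5,18,-8,0,0,0,-1],[5,24,-8,0,0,0,-1],[4,30,-8,0,0,0,-1],[1.7,36,-8,0,0,0,-1],[1.7,36,-8,0,0,0,-1],[1.7,36,-8,0,0,0,-1],[1.7,36,-8,0,0,0,-1]]]'

```text
time_s: 42.8
position: [0.5642, 0.3189, 0.1193]
tcp_rot: [[-0.997, -0.079, -0.002], [-0.079, 0.997, -0.001], [0.002, -0.001, -1.0]]
force: [0.6, -0.0, 0.6]
opening: 0.005
grasp_force: 0.0
```

```bash
python3 - <<'E'
from h import *
import cv2,pickle
s=bot.read_state();print(w2f(s["position"]),s["position"],s["force"])
m=bot.camera_model("wrist");cv2.imwrite("pics/w1.png",bot.capture("wrist"))
sc=bot.capture("scene");cv2.imwrite("pics/s1.png",cv2.resize(sc[70:270,240:440],(600,600),interpolation=cv2.INTER_CUBIC))
E
```

```text
[-0.10412833  0.2611464 ] [0.56417548 0.31891068 0.11925553] [ 0.6203531  -0.02512367  0.55189662]
```

View pics/s1.png

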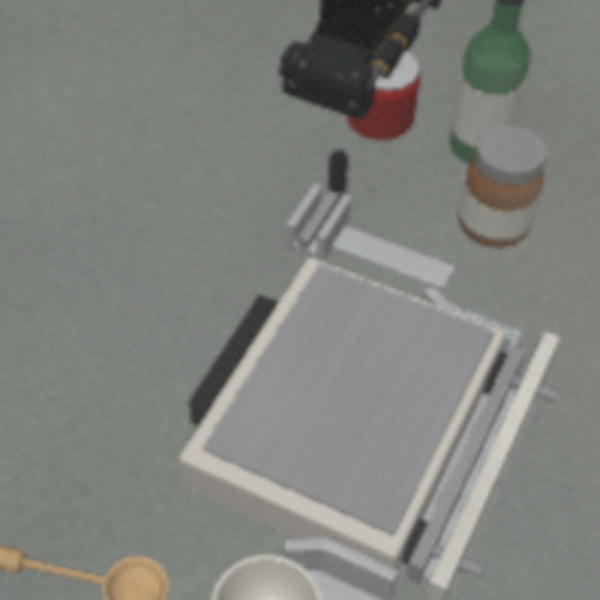

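In s1 the scale sits square on both buffers. The knob top is at about (338,153), just beside the gripper, which agrees with the estimate. I'll descend on its outer side.

apply_moves --steps '[[[0.2,0.4,2,0,0,0,-1],[0.2,0.4,4,0,0,0,-1],[0.2,0.4,5.5,0,0,0,-1],[0.2,0.4,6.4,0,0,0,-1],[0.2,0,6.4,0,0,0,-1],[0.2,-0.5,6.4,0,0,0,-1],[0.2,-1.0,6.4,0,0,0,-1],[0.2,-1.5,6.4,0,0,0,-1],[0.2,-2.0,6.4,0,0,0,-1]]]'

```text
time_s: 44.02
position: [0.5649, 0.3008, 0.0561]
tcp_rot: [[-0.997, -0.08, 0.001], [-0.08, 0.997, 0.001], [-0.001, 0.001, -1.0]]
force: [-0.3, 3.8, 0.4]
opening: 0.004
grasp_force: 1.4
```

```bash
python3 - <<'E'
from h import *
s=bot.read_state();print(w2f(s["position"]),s["position"][2],s["force"])
E
```

```text
[-0.10486338  0.24303826] 0.05612707632519605 [-0.33125539  3.7840821   0.42458189]
```

apply_moves --steps '[[[0,-0.6,0,0,0,0,-1],[0,-1.2,0,0,0,0,-1],[0,-1.8,0,0,0,0,-1],[0,-2.4,0,0,0,0,-1],[0,-3.0,0,0,0,0,-1],[0,-3.4,0,0,0,0,-1],[0,-3.7,0,0,0,0,-1],[0,-4.0,0,0,0,0,-1],[0,-4.2,0,0,0,0,-1],[0,-4.2,0,0,0,0,-1]]]'

```text
time_s: 45.28
position: [0.5678, 0.2585, 0.0554]
tcp_rot: [[-0.997, -0.08, -0.0], [-0.08, 0.997, -0.0], [0.0, -0.0, -1.0]]
force: [2.3, 1.7, 1.7]
opening: 0.004
grasp_force: 1.2
```

```bash
python3 - <<'E'
from h import *
s=bot.read_state();print(w2f(s["position"]),s["position"][2],s["force"])
E
```

```text
[-0.10541237  0.20060464] 0.055443612348668014 [2.34053487 1.72722118 1.67473524]
```

apply_moves --steps '[[[0,-0.3,0,0,0,0,-1],[0,-0.6,0,0,0,0,-1],[0,-0.8,0,0,0,0,-1],[0,-0.8,0,0,0,0,-1]]]'

```text
time_s: 45.78
position: [0.5681, 0.2573, 0.0558]
tcp_rot: [[-0.997, -0.077, 0.002], [-0.077, 0.997, 0.011], [-0.002, 0.011, -1.0]]
force: [0.1, 22.3, 1.1]
opening: 0.006
grasp_force: 11.0
```

```bash
python3 - <<'E'
from h import *
s=bot.read_state();print(w2f(s["position"]),s["position"][2],s["force"])
E
```

```text
[-0.1052081  0.1994351] 0.05579288887632445 [ 0.08749235 22.27845802  1.06471968]
```

The bolt is at its end stop: 22 N and no further travel. I'll back off and lift.

apply_moves --steps '[[[0,1,0,0,0,0,-1],[0,2.5,0,0,0,0,-1],[0,2.5,-2,0,0,0,-1],[0,2.5,-7,0,0,0,-1],[0,2.5,-12,0,0,0,-1],[6,2.5,-14,0,0,0,-1],[12,2.5,-14,0,0,0,-1],[12,2.5,-14,0,0,0,-1],[12,2.5,-14,0,0,0,-1],[12,2.5,-14,0,0,0,-1]]]'

```text
time_s: 47.02
position: [0.4489, 0.266, 0.1963]
tcp_rot: [[-0.997, -0.079, 0.003], [-0.079, 0.997, 0.001], [-0.003, 0.0, -1.0]]
force: [-0.3, -0.5, -0.6]
opening: 0.007
grasp_force: 0.0
```

```bash
python3 - <<'E'
from h import *
import cv2
s=bot.read_state();print(s["position"],s["force"])
sc=bot.capture("scene");cv2.imwrite("pics/s2.png",cv2.resize(sc[70:270,240:440],(600,600),interpolation=cv2.INTER_CUBIC))
E
```

```text
[0.44891962 0.26596775 0.19626025] [-0.28974309 -0.533958   -0.63587296]
```

View pics/s2.png

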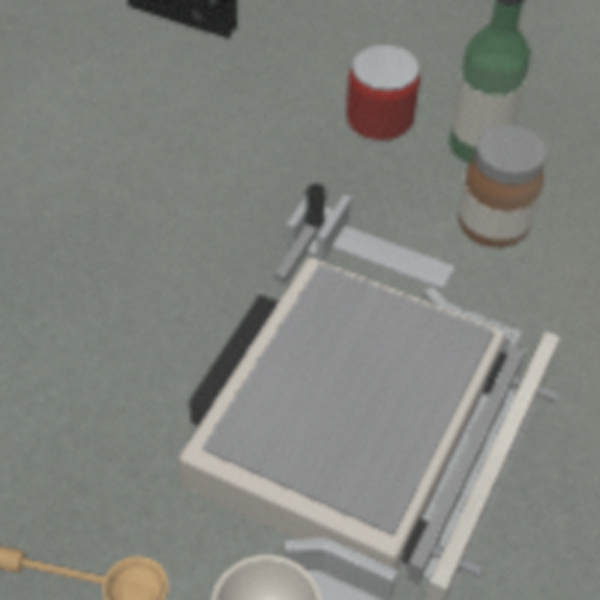

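The bolt bar now lies behind the scale's near left corner, with the knob at (316,190). The scale is home and the gripper is clear.

```bash
python3 -c "
from rig import bot
print(bot.hand_in())"
```

```text
the job is handed in; nothing more can be done
None
```

I handed the job in at about 47 s: the scale is square on both buffers, the bolt is fully across behind it, the arm is clear, and nothing else looks disturbed; the hand-in returned no verdict.

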